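# Show where the balancing tube goes in the centrifuge rotor

## Robot

A 6-joint arm with a two-finger parallel gripper is mounted at the origin on the work surface. World frame = base frame: x ahead of the robot, y to its left, z up, the work surface at z = 0. Lengths are in m, angles in degrees, forces in N, time in s.
With the tool pointing down it reaches from about 0.3 to 0.75 m from the base axis. Payload 8.5 kg.
Tool frame: the origin (TCP) lies between the finger pads, 19 mm behind the fingertips; this is the grasp point; z points along the fingers, y is the line along which they close (so a half turn about z gives the same grasp; the last joint's range is limited). The gripper opens to 85 mm and grips with 20 to 120 N. Pads are 22 mm wide; open, the fingers measure 114 mm over their backs; the gripper's body (76 mm by 85 mm) begins 54 mm behind the grasp point. The pads swing forward as they close: fully open they stand 13 mm farther back than shut.
Start: joints at [-89.399, 21.807, 74.336, -0, 83.858, -12.336], TCP at [0.123, -0.536, 0.25] pointing down, gripper open.
Joint ranges: [-178.18, 178.18], [-50.72, 133.34], [12.68, 142.11], [-81.47, 261.47], [9.98, 163.14], [-165.26, 165.26]. Speed limits (degrees/s): [136.94, 136.94, 180, 180, 180, 180].

## Interface

Orientations are given as a 3x3 rotation matrix whose columns are the frame's x, y, z axes.
In Python, from rig import env gives the robot as it stands.
- The arm moves only by the tool servo_tool, never from a script. Its argument "deltas" is text: rows parted by semicolons, each of 7 numbers parted by spaces: the opening, from 0 (shut) to 1 (fully open), then the shift along the tool's x, y, z in mm, then the turn, a rotation vector about the tool's x, y, z in rad. A call has 1 to 8 rows; each row shifts and turns the commanded pose from where the row before left it, along the tool's axes as they then stand; what a row does not reach is not made up. A row lasts 1/12 s, in which the tool goes at most 41.7 mm and 7.16 degrees, less where a joint would pass 70% of its speed; a pose out of reach is approached as far as the arm can. A call is refused whole if a number of a shift passes 41.7 or a number of a turn 0.125, either way. A call with a gripper value outside its range is refused whole. The fingers move at their own pace and stop on an object; "newtons" is the grip in N (left out, the last holds). Time passes only in rows, so rows that do not move let the fingers close. It gives the time, the measured TCP pose, the force, the opening and the grip force at its end, in the units of the state.
- env.observe(): the state, without advancing time (a new reading comes with each control period).
- env.get_image(name): name is "side" or "top" or "wrist"; returns a dict with "img" (480x640x3 uint8, red, green, blue), "depth" (480x640 float32, m along the optical axis (not along the pixel's ray), 0 where there is no reading), "camera_matrix" (3x3 intrinsics, pixels), "world_to_cam" (4x4, takes a point from world to camera coordinates). Camera axes: x right, y down, z forward; pixel columns grow to the right and rows downward; lengths in m; the calibration is good to about 2 mm. A picture is of the moment at which its call begins.
- env.close_job(): hands the job in; it is judged then, once.
Trained networks look in a picture, given as the dict that the camera call returned (one of the last four; its "shot" number tells which), for a name from the list of things; names that differ only in an ending like _2 or _b are one class to them, and where a whole thing is asked for, a point or a joint stands for the part that bears it (a point fixed in the world has none). Each returns a list of dicts, best first, with "conf" (0 to 1); they miss things now and then, are a little off and sometimes report something else, mostly with a low value. They report only what shows in the picture. A call takes as long as a camera call.
- env.spot_in(name, picture): "bbox" ([centre column, centre row, width, height] in pixels, round what is visible of it).
- env.spot_point(name, picture): "uv" ([column, row] in pixels: a listed point, or the origin of a listed thing).
The state is a dict: "time_s": time; "q": joint angles; "qvel": joint speeds; "joint_efforts": joint torques, N m; "position": TCP position; "tool_rot": TCP orientation; "ft_force": force on the tool from outside, world axes, zero at the start; "wrist_torque": the same for the moment, N m; "grip_width": finger opening in m; "gripper_force": force on a finger pad.
Only numpy, scipy, OpenCV 4.12 (cv2) and the standard library are available. Lean on these libraries where they do the work, as an engineer would, in place of code of your own. Each camera call takes 0.05 s, during which the arm holds its last target. There are 200 camera calls.

## Task

The six-place centrifuge rotor holds only five tubes and would spin out of balance: show the technician how to put that right. With the fingers closed and pointing straight down, point first at the tube in the rack that is of the same kind as those in the rotor, then at the empty holder in the rotor where it has to go, keeping the fingertips two to three centimetres above the cap, then above the holder's mouth, for at least two seconds each. Touch nothing, point at no other tube on the way, and finish with the hand drawn back at least 15 centimetres from the empty holder.

Things in the scene. Friction and masses are not known exactly. Their poses are not given: they have to be found in the camera images.
- centrifuge: Open bench centrifuge, fixed, beige with grey deck. Origin on the table under the rotor axis; z up; its front panel faces its own -x (roughly world +y), so its own +x is roughly world -y. Case 380 mm along its x, 330 mm along its y (the front panel slopes out up to 20 mm more at its foot); flat deck top 210 mm above the table with a round bowl opening of 280 mm diameter centred on the axis.
- lid_hinge (a point): Middle of the hinge line of the opened lid at the rear edge of the deck, 178 mm behind the rotor axis, 214 mm above the table. From here the lid, a fixed slab 330 mm wide and 26 mm thick, rises to about 560 mm above the table, leaning 15 degrees away from the rotor. Keep the arm off it.
- hub_top (a point): Top centre of the rotor's hub nut, on the rotor axis, 183 mm above the table. The rotor is a hub of 48 mm diameter with six steel tube holders hanging upright every 60 degrees on a circle of 56 mm radius. It turns freely about this upright axis when pushed.
- rotor (a joint): Turn of the rotor about its upright axis, rad, 0 at the start; it must stay where it is.
- empty_holder (a point): The one rotor holder without a tube: centre of its open mouth, 165 mm above the table (45 mm below the deck), 56 mm from the rotor axis, bore 19 mm, outside 23 mm. Loaded neighbours stand 56 mm away on either side with cap tops 33 mm higher than this mouth.
- rack: White plastic tube rack, fixed, 136 mm (its x) by 72 mm (its y) and 60 mm high, origin under its centre; two rows of four 18 mm holes. Three tubes stand in it with their feet 6 mm above the table, at least 42 mm apart; which tube is in which place varies.
- spare_tube_cap (a point): Spare tube in the rack, the same kind as the five in the rotor: 16 mm tube, push-in stopper 19 mm wide and 20 mm high, 108 mm overall. Site: top centre of its cap, z up along the tube. 114 mm above the table.
- conical_tube_cap (a point): Another tube in the rack: conical foot, flat ribbed screw cap 23 mm wide, 122 mm overall (the tallest). Site: top centre of its cap, z up along the tube. 128 mm above the table.
- short_tube_cap (a point): Another tube in the rack: stopper 19 mm wide but only 78 mm overall (the shortest). Site: top centre of its cap, z up along the tube. 84 mm above the table.
- rotor_tube_1_cap (a point): Loose tube in the rotor holder 60 degrees anticlockwise (seen from above) from the empty one: 16 mm tube, stopper 19 mm wide, 108 mm overall. Site: top centre of its cap, z up along the tube. 198 mm above the table.
- rotor_tube_2_cap (a point): Loose tube in the rotor holder 120 degrees anticlockwise (seen from above) from the empty one: 16 mm tube, stopper 19 mm wide, 108 mm overall. Site: top centre of its cap, z up along the tube. 198 mm above the table.
- rotor_tube_3_cap (a point): Loose tube in the rotor holder 180 degrees anticlockwise (seen from above) from the empty one: 16 mm tube, stopper 19 mm wide, 108 mm overall. Site: top centre of its cap, z up along the tube. 198 mm above the table.
- rotor_tube_4_cap (a point): Loose tube in the rotor holder 240 degrees anticlockwise (seen from above) from the empty one: 16 mm tube, stopper 19 mm wide, 108 mm overall. Site: top centre of its cap, z up along the tube. 198 mm above the table.
- rotor_tube_5_cap (a point): Loose tube in the rotor holder 300 degrees anticlockwise (seen from above) from the empty one: 16 mm tube, stopper 19 mm wide, 108 mm overall. Site: top centre of its cap, z up along the tube. 198 mm above the table.
- rotor_tube_1: The rotor tube whose cap is point rotor_tube_1_cap. Origin at the centre of its foot; loose.
- rotor_tube_2: The rotor tube whose cap is point rotor_tube_2_cap. Origin at the centre of its foot; loose.
- rotor_tube_3: The rotor tube whose cap is point rotor_tube_3_cap. Origin at the centre of its foot; loose.
- rotor_tube_4: The rotor tube whose cap is point rotor_tube_4_cap. Origin at the centre of its foot; loose.
- rotor_tube_5: The rotor tube whose cap is point rotor_tube_5_cap. Origin at the centre of its foot; loose.
- spare_tube: The rack tube whose cap is point spare_tube_cap. Origin at the centre of its foot; loose.
- conical_tube: The rack tube whose cap is point conical_tube_cap. Origin at the centre of its foot; loose.
- short_tube: The rack tube whose cap is point short_tube_cap. Origin at the centre of its foot; loose.
- reagent_bottle: Bystander: loose amber bottle with a black cap, 62 mm wide, 135 mm high, origin under its centre.
- specimen_jar: Bystander: loose screw-top specimen jar, 58 mm wide, 68 mm high, origin under its centre.

How it is judged (in metres and radians):
On the way, in this order (a step that is already met when the one before it is completed fails the run):
1. the fingertips dwell just above the cap of the matching rack tube for 2 s (tool point within 12 mm sideways, 25 to 70 mm above, within 22 degrees of straight down) (horizontal distance between the grasp point and spare_tube_cap below 0.012 m and z of the grasp point in the frame of spare_tube_cap between 0.025 and 0.07 m and angle between the grasp point's own z axis and vertical above 2.75 rad), for 2 s.
2. the fingertips dwell just above the mouth of the empty rotor holder for 2 s (same tolerances) (horizontal distance between the grasp point and empty_holder below 0.012 m and z of the grasp point in the frame of empty_holder between 0.025 and 0.07 m and angle between the grasp point's own z axis and vertical above 2.75 rad), for 2 s.
At the end, for the whole second after the job is handed in: The tool point is over 140 mm from the empty holder's mouth; the rotor has turned less than 0.05 rad; all tubes, the bottle and the jar are upright (within 0.12 rad), at rest (below 20 mm/s), within 10 mm of their start (distance between the grasp point and empty_holder above 0.14 m and value of joint rotor between -0.05 and 0.05 rad and distance of each of rotor_tube_1, rotor_tube_2, rotor_tube_3, rotor_tube_4, rotor_tube_5, spare_tube, conical_tube, short_tube, reagent_bottle, specimen_jar from where it was at the start of the episode below 0.01 m and linear speed of each of rotor_tube_1, rotor_tube_2, rotor_tube_3, rotor_tube_4, rotor_tube_5, spare_tube, conical_tube, short_tube, reagent_bottle, specimen_jar below 0.02 m/s and angle between each of rotor_tube_1, rotor_tube_2, rotor_tube_3, rotor_tube_4, rotor_tube_5, spare_tube, conical_tube, short_tube, reagent_bottle, specimen_jar's own z axis and vertical below 0.12 rad); the robot touches nothing.
It fails at once if the hand or arm touches something (contact force between any of the fingers, the arm and anything else above 0.3 N).
It fails at once if the rotor is turned (not (value of joint rotor between -0.05 and 0.05 rad)).
It fails at once if a tube, the bottle or the jar is moved, lifted or carried (distance of any of rotor_tube_1, rotor_tube_2, rotor_tube_3, rotor_tube_4, rotor_tube_5, spare_tube, conical_tube, short_tube, reagent_bottle, specimen_jar from where it was at the start of the episode above 0.01 m).
It fails at once if the fingertips come down to point at a wrong tube (tool point within 12 mm sideways of its cap centre and less than 55 mm above) ((horizontal distance between the grasp point and rotor_tube_1_cap below 0.012 m and z of the grasp point in the frame of rotor_tube_1_cap between -0.02 and 0.055 m) or (horizontal distance between the grasp point and rotor_tube_2_cap below 0.012 m and z of the grasp point in the frame of rotor_tube_2_cap between -0.02 and 0.055 m) or (horizontal distance between the grasp point and rotor_tube_3_cap below 0.012 m and z of the grasp point in the frame of rotor_tube_3_cap between -0.02 and 0.055 m) or (horizontal distance between the grasp point and rotor_tube_4_cap below 0.012 m and z of the grasp point in the frame of rotor_tube_4_cap between -0.02 and 0.055 m) or (horizontal distance between the grasp point and rotor_tube_5_cap below 0.012 m and z of the grasp point in the frame of rotor_tube_5_cap between -0.02 and 0.055 m) or (horizontal distance between the grasp point and conical_tube_cap below 0.012 m and z of the grasp point in the frame of conical_tube_cap between -0.02 and 0.055 m) or (horizontal distance between the grasp point and short_tube_cap below 0.012 m and z of the grasp point in the frame of short_tube_cap between -0.02 and 0.055 m)).
It also fails if it takes over 46 s, if anything falls off the work surface, if the arm or the gripper's body presses on something with over 40 N, if the wrist force passes 120 N, or if a joint passes its speed limit or range.

## Working session

There is one attempt and no reset: what is moved stays moved. The work goes in short steps, Python scripts to look and compute and a tool call to move; the robot and the scene stay as the last step left them, time stands still between calls to the robot, and variables do not carry over. Pictures are saved under pics/ and viewed, at most 10 in all, crops included, and the job is handed in when it is done.

Besides the shell and the picture viewer there is one more tool, called as a command line: name --argument value ..., lists and objects as JSON in quotes. servo_tool: Moves the arm, as the interface text tells. Its arguments: {"type":"object","properties":{"deltas":{"type":"string"},"newtons":{"type":"number"}},"required":["deltas"]}

```bash
mkdir -p pics
cat > h.py <<'E'
from rig import env
import numpy as np, cv2
def atz(p,uv,z):
    K=np.array(p["camera_matrix"]);T=np.array(p["world_to_cam"]);R=T[:3,:3];c=-R.T@T[:3,3]
    d=R.T@np.linalg.inv(K)@np.array([uv[0],uv[1],1.]);return c+d*(z-c[2])/d[2]
def dep(p,uv):
    K=np.array(p["camera_matrix"]);T=np.array(p["world_to_cam"]);u,v=int(round(uv[0])),int(round(uv[1]))
    if not(0<=u<640 and 0<=v<480): return None
    z=p["depth"][v,u];return T[:3,:3].T@(z*np.linalg.inv(K)@np.array([uv[0],uv[1],1.])-T[:3,3])
Z=dict(spare_tube_cap=.114,conical_tube_cap=.128,short_tube_cap=.084,empty_holder=.165,hub_top=.183,rotor_tube_1_cap=.198,lid_hinge=.214,reagent_bottle=0,specimen_jar=0,rack=0,centrifuge=0)
E
python3 - <<'E'
from h import *
np.set_printoptions(precision=3,suppress=True)
s=env.observe();print(s["time_s"],s["position"],s["tool_rot"])
for c in("top","side"):
    p=env.get_image(c);cv2.imwrite(f"pics/{c}0.png",p["img"][:,:,::-1])
    T=np.array(p["world_to_cam"]);print(c,-T[:3,:3].T@T[:3,3])
    for n,z in Z.items():
        for d in env.spot_point(n,p)[:6 if 'rotor' in n else 2]:
            print(n,round(d["conf"],2),np.round(d["uv"]),atz(p,d["uv"],z),dep(p,d["uv"]))
E
```

```text
0.0 [ 0.123 -0.536  0.249] [[ 0.975  0.224 -0.   ]
 [ 0.224 -0.975  0.001]
 [ 0.    -0.001 -1.   ]]
top [0.504 0.048 1.288]
spare_tube_cap 0.57 [202. 275.] [0.488 0.312 0.114] [0.487 0.325 0.057]
spare_tube_cap 0.56 [188. 298.] [0.437 0.345 0.114] [0.437 0.343 0.119]
conical_tube_cap 0.66 [433. 247.] [ 0.544 -0.194  0.128] [ 0.541 -0.179  0.199]
conical_tube_cap 0.58 [178. 260.] [0.521 0.363 0.128] [0.521 0.365 0.122]
short_tube_cap 0.54 [203. 266.] [0.507 0.319 0.084] [0.507 0.319 0.08 ]
short_tube_cap 0.2 [398. 237.] [ 0.567 -0.125  0.084] [ 0.567 -0.125  0.088]
empty_holder 0.65 [442. 230.] [ 0.578 -0.206  0.165] [ 0.585 -0.23   0.06 ]
empty_holder 0.44 [405. 257.] [ 0.521 -0.126  0.165] [ 0.521 -0.121  0.197]
hub_top 0.92 [412. 231.] [ 0.575 -0.141  0.183] [ 0.575 -0.14   0.187]
lid_hinge 0.89 [502. 218.] [ 0.598 -0.317  0.214] [ 0.598 -0.318  0.212]
reagent_bottle 0.57 [186. 205.] [0.657 0.377 0.   ] [0.647 0.356 0.084]
reagent_bottle 0.42 [434. 250.] [ 0.54  -0.222  0.   ] [ 0.535 -0.181  0.199]
specimen_jar 0.82 [222. 200.] [0.667 0.29  0.   ] [0.659 0.276 0.07 ]
specimen_jar 
[... 866 characters left out ...]
ub_top 0.45 [269. 414.] [0.456 0.464 0.183] [0.52  0.369 0.027]
rotor_tube_1_cap 0.4 [336. 174.] [ 0.636 -0.166  0.198] [ 0.67  -0.243  0.148]
lid_hinge 0.72 [356. 190.] [ 0.558 -0.1    0.214] [ 0.576 -0.144  0.184]
lid_hinge 0.66 [376. 143.] [ 0.598 -0.32   0.214] [ 0.599 -0.324  0.212]
reagent_bottle 0.85 [202. 400.] [0.658 0.38  0.   ] [0.632 0.407 0.047]
specimen_jar 0.91 [223. 366.] [ 0.666  0.295 -0.   ] [0.65  0.314 0.028]
specimen_jar 0.7 [294. 419.] [0.484 0.342 0.   ] [0.481 0.347 0.008]
rack 0.79 [294. 416.] [0.489 0.336 0.   ] [0.468 0.371 0.057]
centrifuge 0.56 [268. 416.] [0.53  0.356 0.   ] [0.522 0.369 0.021]
centrifuge 0.52 [319. 389.] [0.474 0.262 0.   ] [0.434 0.345 0.116]
```

View pics/top0.png

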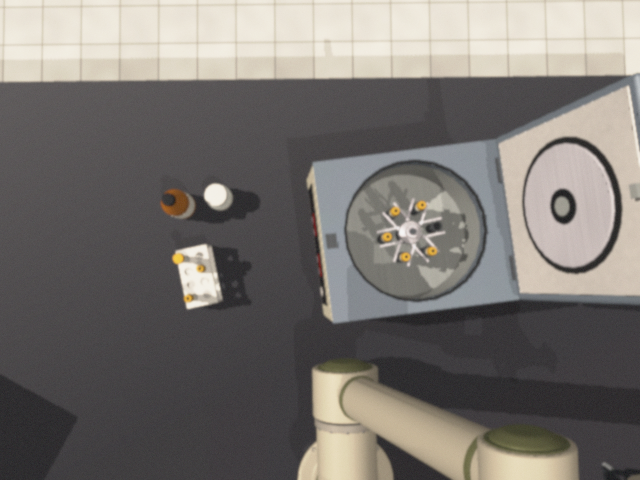

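View pics/side0.png

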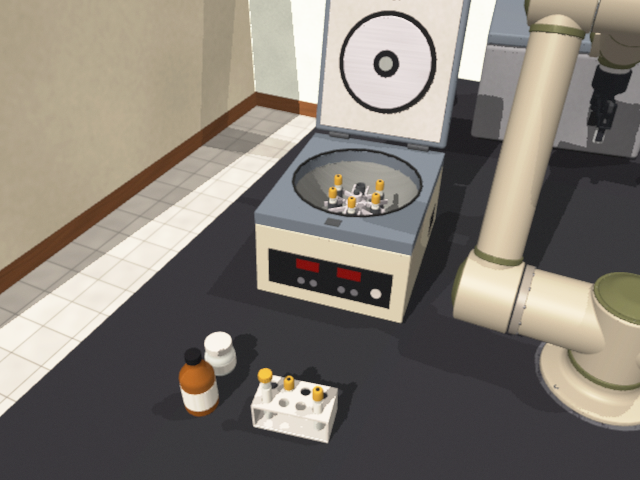

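The top view shows five orange caps around the hub (412,231) and a dark gap at about (434,228), which is the empty holder on the lid side. The rack caps are the conical one at (178,259), the short one at (201,267) and the spare at (188,298). The side view agrees: spare (317,393), short (289,382), conical (265,376). Next I'll refine the positions by colour and a circle fit.

Run:
```python
from h import *
np.set_printoptions(precision=4,suppress=True)
for c in("top","side"):
    p=env.get_image(c);hsv=cv2.cvtColor(p["img"],cv2.COLOR_RGB2HSV)
    m=cv2.inRange(hsv,(12,150,120),(28,255,255));n,l,st,ce=cv2.connectedComponentsWithStats(m)
    for i in range(1,n):
        if st[i,4]<12: continue
        a=l==i; v,u=np.nonzero(a); P=np.array([dep(p,(x,y)) for x,y in zip(u,v)])
        top=P[:,2].max(); k=P[:,2]>np.percentile(P[:,2],70)-.006
        print(c,st[i,4],ce[i],"top z",round(top,3),"med",np.median(P[k],0), "ray", atz(p,(u[k].mean(),v[k].mean()),.198 if ce[i][0]>320 and ce[i][1]<300 else .114)[:2])
```

```text
top 38 [173.1316 191.3421] top z 0.13 med [0.6744 0.3823 0.0987] ray [0.6728 0.3783]
top 51 [420.8431 204.9804] top z 0.204 med [ 0.6275 -0.1566  0.1986] ray [ 0.6279 -0.1572]
top 94 [168.4255 209.1383] top z 1.288 med [0.6375 0.3896 0.0975] ray [0.6355 0.3867]
top 50 [394.5  211.16] top z 0.204 med [ 0.6157 -0.1026  0.1976] ray [ 0.6158 -0.1023]
top 53 [386.8113 236.6038] top z 0.204 med [ 0.5633 -0.0858  0.1974] ray [ 0.5632 -0.0857]
top 52 [431.2308 250.8269] top z 0.203 med [ 0.5325 -0.1758  0.1976] ray [ 0.5329 -0.1765]
top 54 [405.1481 256.5   ] top z 0.203 med [ 0.5227 -0.1218  0.1981] ray [ 0.522  -0.1224]
top 77 [177.5714 258.2597] top z 0.135 med [0.5252 0.3631 0.1281] ray [0.5252 0.3669]
top 27 [200.5926 268.0741] top z 1.288 med [0.5028 0.3231 0.0837] ray [0.503  0.3167]
top 39 [187.9744 297.8718] top z 0.12 med [0.4372 0.3438 0.1137] ray [0.4376 0.3442]
side 210 [306.9524 108.7905] top z -0.644 med [ 1.7564 -2.2171 -0.674 ] ray [ 0.9534 -0.6435]
side 64 [337.9219 179.7656] top z 0.202 med [ 0.625  -0.1533  0.1955] ray [ 0.6244 -0.1509]
side 67 [379.2239 184.9552] top z 0.882 med [ 0.5302 -0.1726  0.1979] ray [ 0.5307 -0.1719]
side 69 [332.2174 192.5217] top z 0.202 med [ 0.6139 -0.0984  0.1975] ray [ 0.6136 -0.0969]
side 70 [375.4143 198.1714] top z 0.201 med [ 0.5195 -0.119   0.1968] ray [ 0.5191 -0.1168]
side 66 [351.0303 202.1818] top z 0.882 med [ 0.5616 -0.0798  0.1976] ray [ 0.561  -0.0793]
side 751 [193.9854 378.5273] top z 0.882 med [0.6438 0.3974 0.1023] ray [0.6389 0.4037]
side 177 [264.5254 374.9266] top z 0.882 med [0.5231 0.3655 0.1292] ray [0.53  0.355]
side 119 [288.6723 382.7311] top z 0.882 med [0.4991 0.3294 0.0849] ray [0.4873 0.3498]
side 119 [317.437  393.8319] top z 0.882 med [0.4342 0.3498 0.1139] ray [0.4343 0.3496]
side 56 [195.4821 412.6429] top z 0.016 med [0.6431 0.4133 0.0106] ray [0.5893 0.4691]
```

servo_tool --deltas "0 0 0 -15 0 0 0;0 20 -10 -20 0 0 0;0 25 -18 -15 0 0 0;0 25 -18 0 0 0 0;0 25 -18 0 0 0 0;0 25 -18 0 0 0 0;0 25 -18 0 0 0 0;0 25 -18 0 0 0 0"

```text
time_s: 1.97
position: [0.2631, -0.3817, 0.3002]
tool_rot: [[0.975, 0.224, 0.0], [0.224, -0.975, -0.0], [0.0, 0.0, -1.0]]
ft_force: [0.6, -0.3, 0.8]
grip_width: 0.0
gripper_force: 0.0
```

servo_tool --deltas "0 14 -30 0 0 0 0;0 14 -30 0 0 0 0;0 14 -30 0 0 0 0;0 14 -30 0 0 0 0;0 14 -30 0 0 0 0;0 14 -30 0 0 0 0;0 14 -30 0 0 0 0;0 14 -30 0 0 0 0"

```text
time_s: 2.63
position: [0.3177, -0.1224, 0.3002]
tool_rot: [[0.975, 0.223, 0.001], [0.223, -0.975, -0.0], [0.0, 0.001, -1.0]]
ft_force: [0.3, -1.2, -0.2]
grip_width: -0.0002
gripper_force: 0.0
```

servo_tool --deltas "0 14 -30 0 0 0 0;0 14 -30 0 0 0 0;0 8 -30 0 0 0 0;0 8 -30 0 0 0 0;0 8 -30 0 0 0 0;0 8 -30 0 0 0 0;0 8 -30 0 0 0 0;0 8 -30 0 0 0 0"

```text
time_s: 3.3
position: [0.3378, 0.1286, 0.3003]
tool_rot: [[0.975, 0.224, 0.001], [0.224, -0.975, -0.0], [0.001, 0.0, -1.0]]
ft_force: [1.3, -0.1, -0.4]
grip_width: 0.0001
gripper_force: 0.0
```

servo_tool --deltas "0 18 -23 8 0 0 0;0 18 -23 8 0 0 0;0 18 -23 8 0 0 0;0 18 -23 8 0 0 0;0 18 -23 8 0 0 0;0 18 -23 8 0 0 0;0 18 -23 8 0 0 0;0 18 -23 8 0 0 0"

```text
time_s: 3.97
position: [0.4377, 0.34, 0.2355]
tool_rot: [[0.975, 0.224, 0.0], [0.224, -0.975, -0.0], [0.0, 0.0, -1.0]]
ft_force: [1.3, -0.2, 0.6]
grip_width: -0.0002
gripper_force: 0.0
```

servo_tool --deltas "0 0 0 0 0 0 0;0 0 0 0 0 0 0;0 0 0 0 0 0 0"

```text
time_s: 4.22
position: [0.4371, 0.3381, 0.2361]
tool_rot: [[0.975, 0.224, -0.0], [0.224, -0.975, -0.0], [-0.0, 0.0, -1.0]]
ft_force: [-0.1, -0.3, 1.1]
grip_width: -0.0004
gripper_force: 0.0
```

Run:
```python
from h import *
np.set_printoptions(precision=4,suppress=True)
s=env.observe();print(s["time_s"],s["position"],s["q"])
p=env.get_image("wrist");cv2.imwrite("pics/w1.png",p["img"][:,:,::-1])
for n in("spare_tube_cap","conical_tube_cap","short_tube_cap"):
    for d in env.spot_point(n,p)[:2]: print(n,d["conf"],d["uv"],atz(p,d["uv"],Z[n]),dep(p,d["uv"]))
t=s["position"];T=p["world_to_cam"];c=T[:3,:3]@np.array([.437,.345,.114])+T[:3,3];q=p["camera_matrix"]@c;print("expected",q[:2]/q[2])
```

```text
4.2167 [0.4371 0.3381 0.2361] [ 25.4539  22.6652  75.3292  -0.0093  82.023  102.5099]
spare_tube_cap 0.85 [310.4, 232.2] [0.4406 0.3451 0.114 ] [0.4409 0.3452 0.1151]
conical_tube_cap 0.6 [309.5, 77.5] [0.525 0.364 0.128] [0.525  0.364  0.1282]
short_tube_cap 0.59 [362.6, 134.3] [0.5025 0.3258 0.084 ] [0.5025 0.3259 0.0853]
expected [309.3222 237.8436]
```

View pics/w1.png

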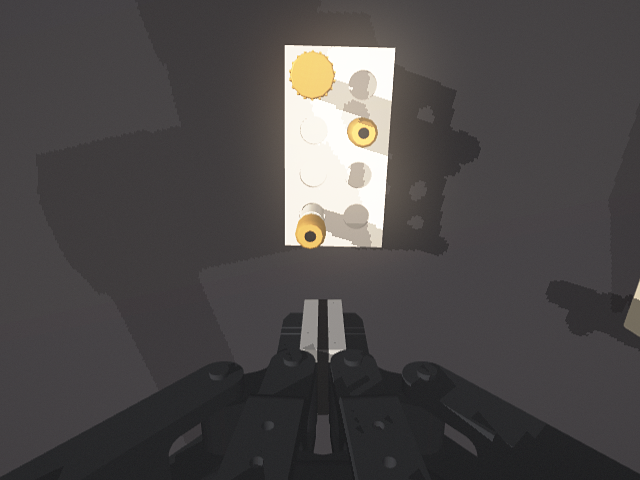

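The wrist view shows the spare cap at (310,236), matching the expected (309,238). The ribbed conical cap is at (312,75) and the short tube's cap at (362,133). I'll descend over the spare and hold.

servo_tool --deltas "0 1.5 -3.5 5 0 0 0;0 1.5 -3.5 10 0 0 0;0 0 0 12 0 0 0;0 0 0 12 0 0 0;0 0 0 12 0 0 0;0 0 0 12 0 0 0;0 0 0 8 0 0 0;0 0 0 5 0 0 0"

```text
time_s: 5.08
position: [0.4382, 0.3459, 0.1585]
tool_rot: [[0.975, 0.224, -0.002], [0.224, -0.975, -0.001], [-0.002, 0.0, -1.0]]
ft_force: [-0.5, 0.7, 0.1]
grip_width: -0.0
gripper_force: 0.0
```

servo_tool --deltas "0 0 0 0 0 0 0;0 0 0 0 0 0 0;0 0 0 0 0 0 0;0 0 0 0 0 0 0;0 0 0 0 0 0 0;0 0 0 0 0 0 0;0 0 0 0 0 0 0;0 0 0 0 0 0 0"

```text
time_s: 5.75
position: [0.4387, 0.346, 0.1601]
tool_rot: [[0.975, 0.224, 0.0], [0.224, -0.975, 0.0], [0.0, -0.0, -1.0]]
ft_force: [0.2, -0.1, -0.5]
grip_width: 0.0002
gripper_force: 0.0
```

servo_tool --deltas "0 0 0 0 0 0 0;0 0 0 0 0 0 0;0 0 0 0 0 0 0;0 0 0 0 0 0 0;0 0 0 0 0 0 0;0 0 0 0 0 0 0;0 0 0 0 0 0 0;0 0 0 0 0 0 0"

```text
time_s: 6.42
position: [0.4387, 0.346, 0.16]
tool_rot: [[0.975, 0.224, 0.0], [0.224, -0.975, 0.0], [0.0, -0.0, -1.0]]
ft_force: [0.4, 0.3, 0.3]
grip_width: -0.0001
gripper_force: 0.0
```

servo_tool --deltas "0 0 0 0 0 0 0;0 0 0 0 0 0 0;0 0 0 0 0 0 0;0 0 0 0 0 0 0;0 0 0 0 0 0 0;0 0 0 0 0 0 0;0 0 0 0 0 0 0;0 0 0 0 0 0 0"

```text
time_s: 7.08
position: [0.4387, 0.346, 0.16]
tool_rot: [[0.975, 0.224, 0.0], [0.224, -0.975, 0.0], [0.0, -0.0, -1.0]]
ft_force: [-0.1, 0.1, -1.0]
grip_width: 0.0002
gripper_force: 0.0
```

servo_tool --deltas "0 0 0 0 0 0 0;0 0 0 0 0 0 0;0 0 0 0 0 0 0;0 0 0 0 0 0 0;0 0 0 0 0 0 0;0 0 0 0 0 0 0;0 0 0 0 0 0 0;0 0 0 0 0 0 0"

```text
time_s: 7.75
position: [0.4387, 0.346, 0.16]
tool_rot: [[0.975, 0.224, -0.0], [0.224, -0.975, 0.0], [-0.0, -0.0, -1.0]]
ft_force: [0.5, -0.6, 0.0]
grip_width: -0.0
gripper_force: 0.0
```

Run:
```python
from h import *
s=env.observe();print(s["time_s"],s["position"])
p=env.get_image("wrist");cv2.imwrite("pics/w2.png",p["img"][:,:,::-1])
p=env.get_image("side");cv2.imwrite("pics/s2.png",cv2.resize(p["img"][250:480,150:470,::-1],None,fx=2,fy=2))
```

```text
7.75 [0.43866205 0.3460124  0.16000401]
```

View pics/s2.png

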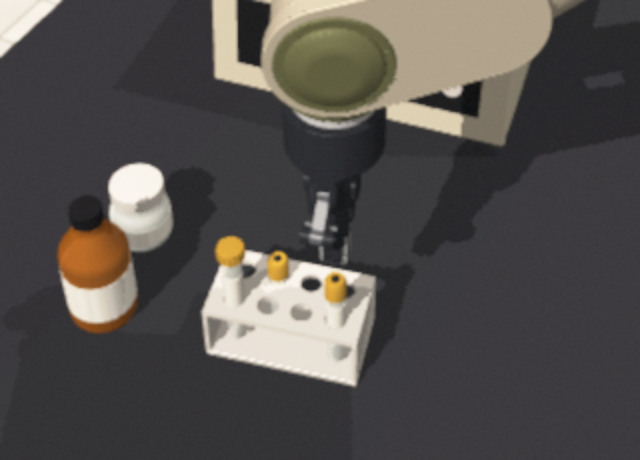

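The closed fingertips at (335,258) stand right above the spare's cap at (335,280), and they held there for over 2.6 s. Now I'll rise and cross to the rotor.

servo_tool --deltas "0 0 0 -10 0 0 0;0 0 0 -20 0 0 0;0 0 0 -25 0 0 0;0 0 0 -25 0 0 0;0 0 0 -25 0 0 0;0 0 0 -25 0 0 0;0 0 0 -20 0 0 0;0 0 0 -10 0 0 0"

```text
time_s: 8.52
position: [0.4388, 0.3462, 0.3238]
tool_rot: [[0.975, 0.224, 0.004], [0.224, -0.975, 0.002], [0.005, -0.001, -1.0]]
ft_force: [0.4, -0.8, 0.0]
grip_width: -0.0002
gripper_force: 0.0
```

servo_tool --deltas "0 1.5 20 0 0 0 0;0 1.5 30 0 0 0 0;0 1.5 30 0 0 0 0;0 1.5 30 0 0 0 0;0 1.5 30 0 0 0 0;0 1.5 30 0 0 0 0;0 1.5 30 0 0 0 0;0 1.5 30 0 0 0 0"

```text
time_s: 9.18
position: [0.5019, 0.1231, 0.321]
tool_rot: [[0.975, 0.224, 0.001], [0.224, -0.975, 0.0], [0.001, 0.0, -1.0]]
ft_force: [-0.1, 0.3, -0.0]
grip_width: -0.0
gripper_force: 0.0
```

servo_tool --deltas "0 1.5 30 0 0 0 0;0 1.5 30 0 0 0 0;0 1.5 30 0 0 0 0;0 1.5 30 0 0 0 0;0 1.5 30 0 0 0 0;0 1.5 30 0 0 0 0;0 1.5 20 0 0 0 0;0 0 10 0 0 0 0"

```text
time_s: 9.85
position: [0.5595, -0.0801, 0.3204]
tool_rot: [[0.975, 0.222, 0.0], [0.222, -0.975, -0.0], [0.0, 0.0, -1.0]]
ft_force: [0.2, 0.4, -0.5]
grip_width: 0.0
gripper_force: 0.0
```

```bash
cat > l.py <<'E'
from h import *
import sys
np.set_printoptions(precision=4,suppress=True)
s=env.observe();print(s["time_s"],s["position"],s["q"])
k=sys.argv[1]
p=env.get_image("side");cv2.imwrite(f"pics/s{k}.png",p["img"][:,:,::-1])
p=env.get_image("wrist");cv2.imwrite(f"pics/w{k}.png",p["img"][:,:,::-1])
for n in("empty_holder","hub_top","rotor_tube_1_cap"):
    for d in env.spot_point(n,p)[:5]: print(n,d["conf"],d["uv"],atz(p,d["uv"],Z[n]),dep(p,d["uv"]))
T=p["world_to_cam"];c=T[:3,:3]@np.array([.587,-.194,.165])+T[:3,3];q=p["camera_matrix"]@c;print("expected",q[:2]/q[2])
E
python3 l.py 3
```

```text
9.85 [ 0.5595 -0.0801  0.3204] [-20.1421  21.2023  63.7408  -0.018   95.037   57.0489]
empty_holder 0.84 [497.0, 222.0] [ 0.589  -0.1971  0.165 ] [ 0.5862 -0.2057  0.1468]
hub_top 0.56 [417.2, 228.3] [ 0.5766 -0.1401  0.183 ] [ 0.5767 -0.1399  0.1837]
rotor_tube_1_cap 0.78 [483.5, 156.3] [ 0.6293 -0.1606  0.198 ] [ 0.6293 -0.1608  0.1975]
expected [491.6758 223.8615]
```

View pics/s3.png

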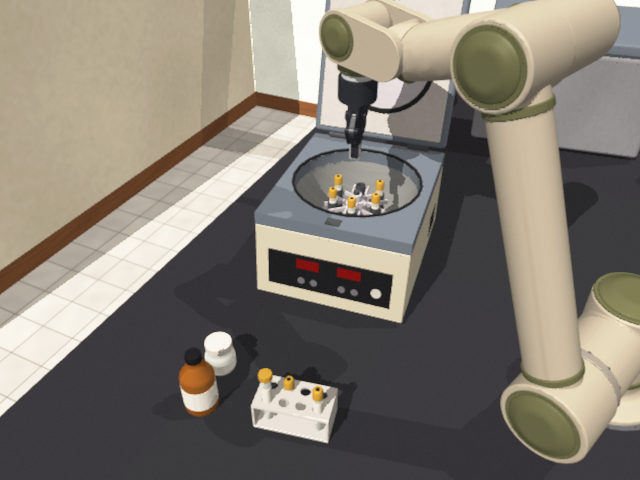

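View pics/w3.png

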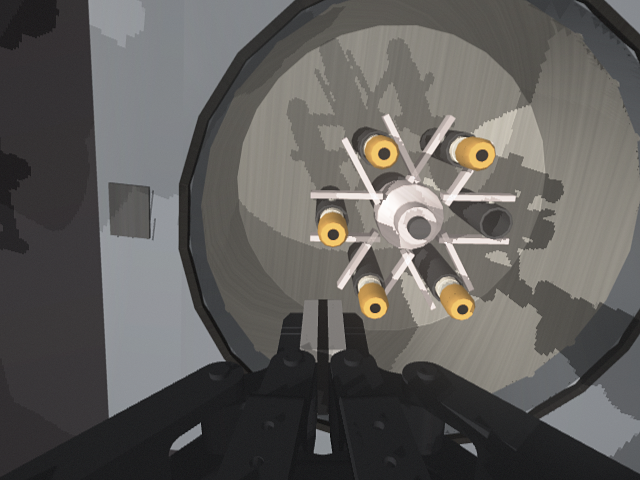

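Run:
```python
from h import *
np.set_printoptions(precision=3,suppress=True)
s=env.observe();q1=np.radians(s["q"][0]);q2=np.radians(-29.3)
C=[];
for c in("top","side"):
    p=env.get_image(c);K=p["camera_matrix"];T=p["world_to_cam"];v,u=np.mgrid[:480,:640];z=p["depth"]
    P=((np.linalg.inv(K)@np.stack([u*z,v*z,z]).reshape(3,-1))-T[:3,3:]).T@T[:3,:3];C.append(P[(z>0).ravel()])
P=np.vstack(C)
hd=np.array([.598,-.317]);b=(hd-[.575,-.14]);b/=np.linalg.norm(b)
dl=(P[:,:2]-hd)@b-(P[:,2]-.214)*np.tan(np.radians(15)); lat=(P[:,:2]-hd)@[-b[1],b[0]]
lid=(abs(dl)<.05)&(abs(lat)<.2)&(P[:,2]>.2)
L=P[lid];print("lid lat",lat[lid].min(),lat[lid].max(),"z",L[:,2].max(),"face off",np.median(dl[lid]),"x",L[:,0].min())
A=P[(P[:,2]>.235)&~lid&(np.hypot(P[:,0],P[:,1])<.85)&(P[:,1]>-.45)&(P[:,0]>-.2)]
R=lambda a:np.array([[np.cos(a),-np.sin(a)],[np.sin(a),np.cos(a)]])
Q=A[:,:2]@R(q1)   # arm frame: radial, lateral
for r in np.arange(-.1,.75,.1):
    k=(Q[:,0]>r)&(Q[:,0]<r+.1)
    if k.sum()>5: print("r",round(r,2),k.sum(),"lat",np.percentile(Q[k,1],[.5,99.5]),"z",np.percentile(A[k,2],[1,99]))
ext=.607-.553
k=Q[:,0]>.05
W=(Q[k]+[ext,0])@R(q2).T; z=A[k,2]-.11
d=(W-hd)@b-(z-.214)*np.tan(np.radians(15)); l=(W-hd)@[-b[1],b[0]]
kk=(abs(l)<.2)&(z<.6);print("max dl in lid span (neg=clear)",d[kk].max(), "at",W[kk][d[kk].argmax()],z[kk][d[kk].argmax()])
p=env.get_image("wrist");T=p["world_to_cam"];print("cam",-T[:3,:3].T@T[:3,3]-s["position"])
```

```text
lid lat -0.16953985689203155 0.16393604370627474 z 0.5608645997357705 face off -0.00427424259496861 x 0.4250376278182009
r -0.1 125 lat [0.216 0.258] z [0.235 0.253]
r 0.0 8896 lat [0.22  0.279] z [0.238 0.5  ]
r 0.1 19855 lat [0.059 0.301] z [0.376 0.69 ]
r 0.2 14126 lat [0.063 0.3  ] z [0.594 0.688]
r 0.3 9451 lat [0.069 0.169] z [0.533 0.642]
r 0.4 9033 lat [0.059 0.178] z [0.514 0.606]
r 0.5 11721 lat [0.054 0.187] z [0.33  0.606]
max dl in lid span (neg=clear) -0.08931797408405599 at [ 0.574 -0.249] 0.2843534160874999
cam [0.073 0.016 0.124]
```

The side view shows the forearm well clear of the lid, by about 9 cm when predicted at the final pose. The wrist view shows the empty mouth at about (495,221), against an expected (492,224), opposite the cap at (333,233). I'll move above it.

servo_tool --deltas "0 0.5 12 0 0 0 0;0 0.5 18 0 0 0 0;0 0.5 18 0 0 0 0;0 0.5 18 0 0 0 0;0 0 18 0 0 0 0;0 0 16 0 0 0 0;0 0 11 0 0 0 0;0 0 7 0 0 0 0"

```text
time_s: 10.92
position: [0.5877, -0.1938, 0.3197]
tool_rot: [[0.975, 0.223, -0.0], [0.223, -0.975, 0.0], [-0.0, -0.0, -1.0]]
ft_force: [-0.2, 0.3, -0.3]
grip_width: -0.0003
gripper_force: 0.0
```

servo_tool --deltas "0 0 0 5 0 0 0;0 0 0 10 0 0 0;0 0 0 10 0 0 0;0 0 0 0 0 0 0;0 0 0 0 0 0 0"

```text
time_s: 11.33
position: [0.5874, -0.1916, 0.2948]
tool_rot: [[0.974, 0.225, -0.001], [0.225, -0.974, 0.001], [-0.001, -0.001, -1.0]]
ft_force: [-0.0, 0.1, 0.2]
grip_width: -0.0
gripper_force: 0.0
```

```bash
python3 l.py 4
```

```text
11.3333 [ 0.5874 -0.1916  0.2948] [-29.0338  27.5559  57.5429   0.005   94.9607  47.9826]
empty_holder 0.89 [325.1, 237.7] [ 0.5874 -0.1949  0.165 ] [ 0.5793 -0.1969  0.1371]
hub_top 0.84 [232.1, 240.8] [ 0.5785 -0.141   0.183 ] [ 0.5783 -0.1409  0.1826]
rotor_tube_1_cap 0.93 [275.6, 164.7] [ 0.6295 -0.1584  0.198 ] [ 0.6297 -0.1585  0.1992]
rotor_tube_1_cap 0.55 [231.1, 245.7] [ 0.5808 -0.1431  0.198 ] [ 0.5751 -0.1408  0.1823]
expected [323.6312 237.9481]
```

View pics/w4.png

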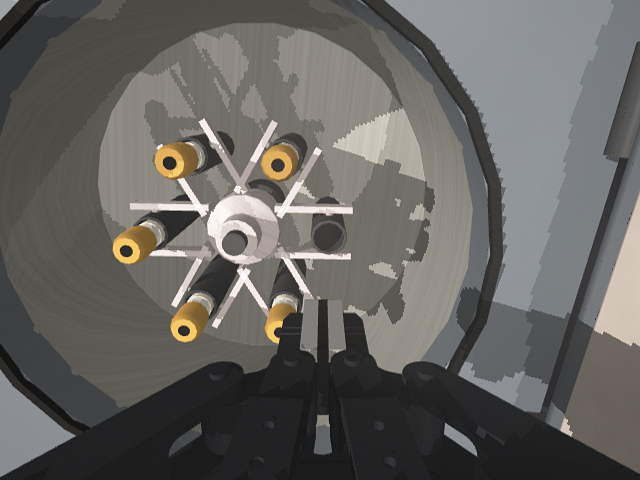

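The empty mouth shows at (327,237), matching the expected (324,238), and no other cap lies under the fingertips. I'll descend straight down and dwell.

servo_tool --deltas "0 -0.5 1.5 5 0 0 0;0 0 1.5 10 0 0 0;0 0 0 14 0 0 0;0 0 0 14 0 0 0;0 0 0 14 0 0 0;0 0 0 14 0 0 0;0 0 0 9 0 0 0;0 0 0 5 0 0 0"

```text
time_s: 12.25
position: [0.5872, -0.1953, 0.2081]
tool_rot: [[0.975, 0.224, -0.002], [0.224, -0.975, 0.001], [-0.002, -0.002, -1.0]]
ft_force: [0.6, -0.3, 0.1]
grip_width: 0.0001
gripper_force: 0.0
```

servo_tool --deltas "0 0 0 0 0 0 0;0 0 0 0 0 0 0;0 0 0 0 0 0 0;0 0 0 0 0 0 0;0 0 0 0 0 0 0;0 0 0 0 0 0 0;0 0 0 0 0 0 0;0 0 0 0 0 0 0"

```text
time_s: 12.92
position: [0.5877, -0.1954, 0.2101]
tool_rot: [[0.975, 0.224, 0.0], [0.224, -0.975, -0.0], [0.0, 0.0, -1.0]]
ft_force: [0.6, -0.4, 0.4]
grip_width: -0.0004
gripper_force: 0.0
```

servo_tool --deltas "0 0 0 0 0 0 0;0 0 0 0 0 0 0;0 0 0 0 0 0 0;0 0 0 0 0 0 0;0 0 0 0 0 0 0;0 0 0 0 0 0 0;0 0 0 0 0 0 0;0 0 0 0 0 0 0"

```text
time_s: 13.58
position: [0.5877, -0.1954, 0.21]
tool_rot: [[0.975, 0.224, 0.0], [0.224, -0.975, -0.0], [0.0, 0.0, -1.0]]
ft_force: [-1.4, 0.4, -0.3]
grip_width: -0.0001
gripper_force: 0.0
```

servo_tool --deltas "0 0 0 0 0 0 0;0 0 0 0 0 0 0;0 0 0 0 0 0 0;0 0 0 0 0 0 0;0 0 0 0 0 0 0;0 0 0 0 0 0 0;0 0 0 0 0 0 0;0 0 0 0 0 0 0"

```text
time_s: 14.25
position: [0.5877, -0.1954, 0.21]
tool_rot: [[0.975, 0.224, 0.0], [0.224, -0.975, 0.0], [0.0, -0.0, -1.0]]
ft_force: [-0.4, 0.8, -0.1]
grip_width: -0.0001
gripper_force: 0.0
```

servo_tool --deltas "0 0 0 0 0 0 0;0 0 0 0 0 0 0;0 0 0 0 0 0 0;0 0 0 0 0 0 0;0 0 0 0 0 0 0;0 0 0 0 0 0 0;0 0 0 0 0 0 0;0 0 0 0 0 0 0"

```text
time_s: 14.92
position: [0.5876, -0.1954, 0.21]
tool_rot: [[0.975, 0.224, -0.0], [0.224, -0.975, 0.0], [-0.0, -0.0, -1.0]]
ft_force: [0.5, -0.9, -0.4]
grip_width: 0.0001
gripper_force: 0.0
```

Run:
```python
from h import *
p=env.get_image("side");cv2.imwrite("pics/s5.png",cv2.resize(p["img"][90:290,220:480,::-1],None,fx=3,fy=3,interpolation=cv2.INTER_CUBIC))
```

```text
(no output)
```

View pics/s5.png

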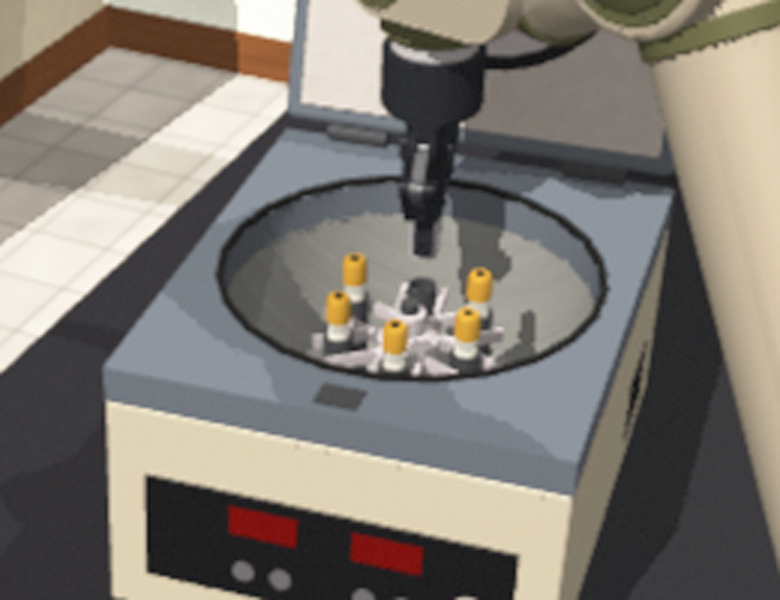

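The fingertips at (425,250) stood just above the empty holder's mouth at (420,290), touching nothing, for over 2.6 s. Drawing back.

servo_tool --deltas "0 0 0 -8 0 0 0;0 0 0 -16 0 0 0;0 0 0 -20 0 0 0;0 0 0 -20 0 0 0;0 0 0 -20 0 0 0;0 0 0 -20 0 0 0;0 0 0 -16 0 0 0;0 0 0 -10 0 0 0"

```text
time_s: 15.63
position: [0.5877, -0.1954, 0.3429]
tool_rot: [[0.975, 0.224, 0.003], [0.224, -0.975, -0.002], [0.003, 0.002, -1.0]]
ft_force: [0.2, -0.5, -0.2]
grip_width: 0.0004
gripper_force: 0.0
```

servo_tool --deltas "0 -5 -12 0 0 0 0;0 -9 -24 0 0 0 0;0 -9 -24 0 0 0 0;0 -9 -24 0 0 0 0;0 -9 -24 0 0 0 0;0 -9 -24 0 0 0 0;0 -9 -24 0 0 0 0;0 -5 -12 0 0 0 0"

```text
time_s: 16.3
position: [0.4863, -0.0441, 0.3411]
tool_rot: [[0.974, 0.225, 0.001], [0.225, -0.974, -0.0], [0.001, 0.0, -1.0]]
ft_force: [-0.2, 0.4, 1.0]
grip_width: -0.0001
gripper_force: 0.0
```

servo_tool --deltas "0 0 0 0 0 0 0;0 0 0 0 0 0 0;0 0 0 0 0 0 0;0 0 0 0 0 0 0;0 0 0 0 0 0 0;0 0 0 0 0 0 0"

```text
time_s: 16.8
position: [0.488, -0.0466, 0.3397]
tool_rot: [[0.975, 0.223, -0.001], [0.223, -0.975, 0.0], [-0.001, -0.0, -1.0]]
ft_force: [0.2, 0.1, 0.0]
grip_width: -0.0001
gripper_force: 0.0
```

Run:
```python
from h import *
s=env.observe();d=np.linalg.norm(s["position"]-np.array([.587,-.195,.165]));print(s["time_s"],s["position"],d)
if d>.17: print(env.close_job())
```

```text
16.8 [ 0.48799432 -0.046551    0.33972656] 0.24973706096140486
the job is handed in; nothing more can be done
None
```

I pointed at the spare tube in the rack, then at the empty rotor holder, for over 2.6 s each; I saw no sign of contact, drew the hand back to about 25 cm from the holder and handed the job in at 16.8 s (no verdict was returned).

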